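# Clamp the cold vial carrier on the shaker

### The arm

A 6-joint arm with a two-finger parallel gripper is mounted at the origin on the work surface. World frame = base frame: x ahead of the robot, y to its left, z up, the work surface at z = 0. Lengths are in m, angles in rad, forces in N, time in s.
With the tool pointing down it reaches from about 0.35 to 0.95 m from the base axis. Payload 17.4 kg.
Tool frame: the origin (TCP) lies midway between the tips of the shut fingers; the grasp point (between the pads) lies 19 mm behind it; z points along the fingers, y is the direction in which the jaws open and shut (so a half turn about z gives the same grasp; the last joint's range is limited). The gripper opens to 93 mm and grips with 3 to 60 N. Pads are 15 mm wide; open, the fingers measure 128 mm over their backs; the gripper's body (75 mm by 188 mm) begins 65 mm behind the grasp point.
Start: joints at [1.289, 0.116, 1.442, -0, 1.584, -0.038], TCP at [0.163, 0.655, 0.219] pointing down, gripper open.
Joint ranges: [-2.83, 2.83], [-0.83, 2.19], [0.07, 2.5], [-1.14, 4.28], [0.01, 3], [-2.97, 2.97]. Speed limits (rad/s): [1.89, 1.89, 2.22, 3.14, 3.14, 3.14].

### API

Orientations are given as a unit quaternion [x, y, z, w].
In Python, from workcell import * gives the robot as it stands.
- The arm moves only by the shell command python3 -m handwheel 'ROWS' [FORCE]. ROWS is JSON, one flat list of numbers, 7 for each row, row after row: the shift along the tool's x, y, z in m, then the turn, a rotation vector about the tool's x, y, z in degrees, then the finger opening in m, from 0 to 0.093. A call has 1 to 5 rows; each row is the pose to reach, as a shift and turn from the pose commanded when the call began, along the tool's axes at that moment; what a row does not reach only later rows make up. A row lasts 1/10 s, in which the tool goes at most 50 mm and 8.59 degrees, less where a joint would pass 70% of its speed; a pose out of reach is approached as far as the arm can. A call with a gripper value outside its range is refused whole. The fingers move at their own pace and stop on an object; FORCE is the grip in N (left out, the last holds). Time passes only in rows, so rows that repeat a pose let the fingers close. It gives the time, the measured TCP pose, the force and the opening at its end, in the units of the state.
- sense(): the state, without advancing time (a new reading comes with each control period).
- snapshot(name): name is "scene" or "side" or "wrist"; returns the picture (480x640x3 uint8, red, green, blue); there is no depth.
- calibration(name): a dict with "vfov" (degrees; the focal length in pixels is half the picture's height over the tangent of half this angle, whatever the lens; pixels are square), "cx", "cy" (the principal point, pixels), "world_to_cam" (4x4, takes a point from world to camera coordinates). Camera axes: x right, y down, z forward; pixel columns grow to the right and rows downward; lengths in m; the calibration is good to about 2 mm. The wrist camera is an equidistant fisheye: a pixel r from the principal point sees the ray r / f radians off the axis. A picture is of the moment at which its call begins: read the wrist's pose just before it. calibration takes no time and is no camera call; for the wrist camera it gives the pose at the moment of the call.
- job_done(): hands the job in, once; it reports no verdict.
The state is a dict: "time_s": time; "joint_positions": joint angles; "dq": joint speeds; "joint_torque": joint torques, N m; "tool_pos": TCP position; "tool_rot": TCP orientation; "contact_force": force on the tool from outside, world axes, zero at the start; "torque": the same for the moment, N m; "opening": finger opening in m.
Only numpy, scipy, OpenCV 4.12 (cv2) and the standard library are available. Lean on these libraries where they do the work, as an engineer would, in place of code of your own. Each camera call takes 0.05 s, during which the arm holds its last target.

### The job

Slide the blue cover of the sample cooler aside until the vial carrier is uncovered, leaving the cover lying flat on the cooler. Lift the carrier out by its black handle, set it down in the corner of fence and end stop on the shaker's steel platform and let go. Then turn the eccentric clamp clockwise by its red knob until its lobe bears firmly on the carrier and holds it square against fence and end stop; do not drop or tip the vials or disturb the jar, amber bottle and beaker.

Things in the scene. Friction and masses are not known exactly. Their poses are not given: they have to be found in the camera images.
- cooler: White two-pocket sample cooler, fixed: 160 mm (x) by 285 mm (y, from -150 to +135 mm) by 90 mm high, origin on its underside. Aluminium cover guides, 6 mm high, run along y on its flat top at x = +-66 to +-72 mm, open at both ends. The top from y = -7 to -150 mm is free: the cover is slid there.
- pocket_a (a point): Centre of the floor of the cooler's pocket at its y = +93 mm. Both pockets are open-topped, 122 mm (x) by 60 mm (y), floor 12 mm above the table, 78 mm deep. One holds the vial carrier, the other a loose blue cold pack (100 x 42 x 35 mm) that stays there; which is which varies.
- pocket_b (a point): Centre of the floor of the cooler's other pocket, at its y = +23 mm.
- cover: Dark blue cover, a loose opaque plate (0.3 kg), 126 mm (x) by 144 mm (y) by 7 mm, lying on the cooler's top between the guides (3 mm play each side), axes along the cooler's; origin at the centre of its underside. At the start it hides both pockets. Slid along the cooler's -y by 70 mm it frees pocket a, by 137 mm both (its middle then still lies on the cooler). It stays where it is left.
- cover_handle (a point): Centre of the cover's aluminium handle bar: 80 mm along x, 12 mm thick in y, 20 to 32 mm above the cover's underside, held by a post at each end; this point is 26 mm above the underside.
- carrier_mid (a point): Centre of the vial carrier, 36 mm above its underside. Its black handle bar stands across the middle: 10 mm thick in x, 38 mm long in y, from 12 to 36 mm above this point (its middle 24 mm above). Free room of 29 mm beside the bar in x, then blue-capped vials (19 mm wide, centred at x = +-43 mm, tops 4 mm above this point).
- carrier: The vial carrier, loose, about 0.4 kg: aluminium block 110 mm (x) by 44 mm (y) by 28 mm high with two vials at each end and a handle in the middle, 72 mm high in all; origin at the centre of its underside. The two ends are alike.
- nest (a point): Place of the carrier on the platform: centre of its underside when it lies home in the corner, on the steel surface. x runs along the seated carrier to the end stop, whose face is at x = +55 mm; y points to the fence, whose face is at y = +22 mm. Both are aluminium bars 26 mm high (fence 130 mm long, end stop 46 mm). The fixed grey shaker is 260 x 250 mm, its platform 62 mm above the table.
- clamp_axis (a point): Upright axis of the eccentric clamp at the platform's surface, 57 mm from the nest towards its -y; axes as the nest's. Round it turns a brass disc of radius 28 mm, 3 to 21 mm above the platform, whose centre is 10 mm off the axis, so that its lobe reaches 38 mm from the axis.
- clamp_knob (a point): Middle of the upright red knob (radius 11 mm, 22 to 60 mm above the platform) at the end of the clamp's thin steel lever (which lies 24 to 34 mm above the platform), 85 mm from the clamp's axis. Its bearing about the axis is -30 degrees minus the joint's value, counted counter-clockwise from the nest's x.
- clamp (a joint): Angle of the clamp in rad, 0 to 2.18, growing clockwise seen from above; starts released at 0 to 0.4 (then at least 9 mm of room between disc and seated carrier; 4 mm at 1.0). Stays where left; about 2 N at the knob turns it. The lobe touches a seated carrier at about 1.47, turns only about 0.05 to 0.2 further and is then tight, with some 8 to 14 N felt at the knob. Friction keeps it tight.
- jar: Small amber jar, 38 mm wide, 62 mm high, standing between cooler and shaker; origin at its underside. Not to be disturbed.
- reagent: Amber bottle with red cap, 64 mm wide, 150 mm high; origin at its underside. Not to be disturbed.
- beaker: Glass beaker, 72 mm wide, 95 mm high; origin at its underside. Not to be disturbed.
Mind the look-alikes: they are no part of the job. Of the things that look like the cover, the smallest one is meant.

How it is judged:
On the way, in this order (a step that is already met when the one before it is completed fails the run):
1. the cover has been slid clear of the vial carrier (y of carrier_mid in the frame of cover above 0.092 m), for 0.2 s.
2. the carrier stands released on the platform in the corner (within 12 mm of its place), the clamp not yet turned (z of carrier in the frame of nest between -0.004 and 0.004 m and x of carrier in the frame of nest between -0.012 and 0.004 m and y of carrier in the frame of nest between -0.012 and 0.004 m and angle between the x axis of carrier and the x axis of nest, either way round below 0.2 rad and value of joint clamp below 1 rad and contact force between carrier and the fingers below 0.3 N), for 0.2 s.
At the end, for the whole second after the job is handed in: The carrier stands upright (within 0.06 rad) on the platform, at its place in the corner within 4 mm along the fence and 3 mm across, square within 0.05 rad; the clamp is at rest and bears on it with more than 4 N; the cover lies flat on the cooler's top (contact force between clamp and carrier above 4 N and velocity of joint clamp between -0.05 and 0.05 rad/s and z of carrier in the frame of nest between -0.004 and 0.004 m and x of carrier in the frame of nest between -0.004 and 0.004 m and y of carrier in the frame of nest between -0.003 and 0.003 m and angle between the x axis of carrier and the x axis of nest, either way round below 0.05 rad and angle between each of carrier, cover's own z axis and vertical below 0.06 rad and z of cover in the frame of cooler between 0.086 and 0.096 m); the robot touches nothing.
It fails at once if the vial carrier is tipped more than 0.5 rad (angle between carrier's own z axis and vertical above 0.5 rad).
It fails at once if the vial carrier is dropped (moves faster than 0.5 m/s while the fingers do not hold it) (contact force between carrier and the fingers below 0.1 N and linear speed of carrier above 0.5 m/s).
It fails at once if the cover is lifted off (more than 25 mm) or falls off the cooler instead of sliding (z of cover in the frame of cooler above 0.115 m or z of cover in the frame of cooler below 0.07 m or angle between cover's own z axis and vertical above 0.35 rad).
It fails at once if the jar, the amber bottle or the beaker is moved more than 30 mm (distance of any of jar, reagent, beaker from where it was at the start of the episode above 0.03 m).
It also fails if it takes over 54 s, if anything falls off the work surface, if the arm or the gripper's body presses on something with over 40 N, if the wrist force passes 120 N, or if a joint passes its speed limit or range.

## Working session

There is one attempt and no reset: what is moved stays moved. The work goes in short steps, Python scripts to look and compute and a shell command to move; the robot and the scene stay as the last step left them, time stands still between calls to the robot, and variables do not carry over. Pictures are saved under pics/ and viewed, and the job is handed in when it is done.

```bash
mkdir -p pics; ls
python3 - <<'E'
from workcell import *
import cv2,numpy as np
s=sense()
for k,v in s.items(): print(k,np.round(v,4))
for n in ["scene","side","wrist"]:
    c=calibration(n); print(n,c["vfov"],c["cx"],c["cy"]);print(np.round(c["world_to_cam"],4).tolist())
    cv2.imwrite(f"pics/{n}0.png",snapshot(n)[:,:,::-1])
E
```

```text
pics
time_s 0.0
joint_positions [ 1.2892  0.1165  1.4423  0.      1.584  -0.0378]
dq [ 0.0027  0.0002 -0.001  -0.0012  0.0004 -0.0011]
joint_torque [ 1.10000e-03 -7.21273e+01 -6.22599e+01  7.80000e-02  2.39000e-02
 -1.00000e-04]
tool_pos [0.1629 0.6548 0.2179]
tool_rot [ 1.216e-01  9.926e-01 -6.000e-04 -1.000e-04]
contact_force [-0.5723  0.0097 -0.0615]
torque [-0.077   0.0493 -0.0011]
opening 0.0926
scene 46.852741415431105 321.1284087391253 241.04052854425197
[[0.0918, 0.9956, 0.016, 0.1797], [0.5696, -0.0393, -0.821, -0.246], [-0.8168, 0.0845, -0.5707, 1.7872], [0.0, 0.0, 0.0, 1.0]]
side 55.30971720970547 318.67852443154106 237.1727030093057
[[0.8737, -0.486, -0.0199, -0.5578], [-0.3048, -0.5151, -0.8011, 0.12], [0.3791, 0.706, -0.5982, 1.4231], [0.0, 0.0, 0.0, 1.0]]
wrist 65.70646984690485 319.1721566481519 233.82610403197822
[[0.2414, 0.9704, -0.0001, -0.6756], [0.9287, -0.231, 0.2902, -0.0331], [0.2816, -0.0702, -0.957, 0.3912], [0.0, 0.0, 0.0, 1.0]]
```

View pics/scene0.png

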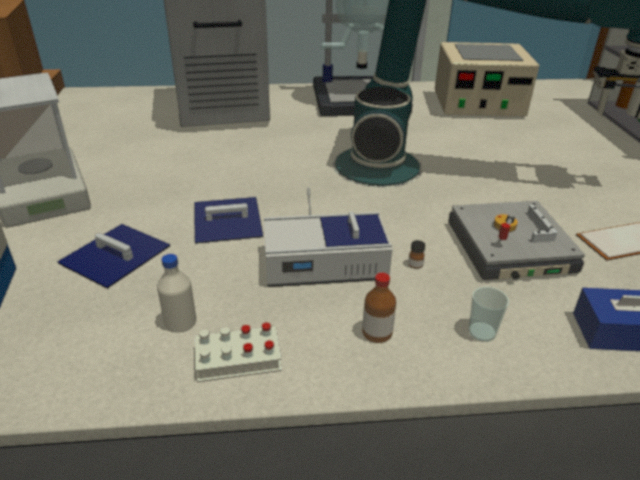

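View pics/side0.png

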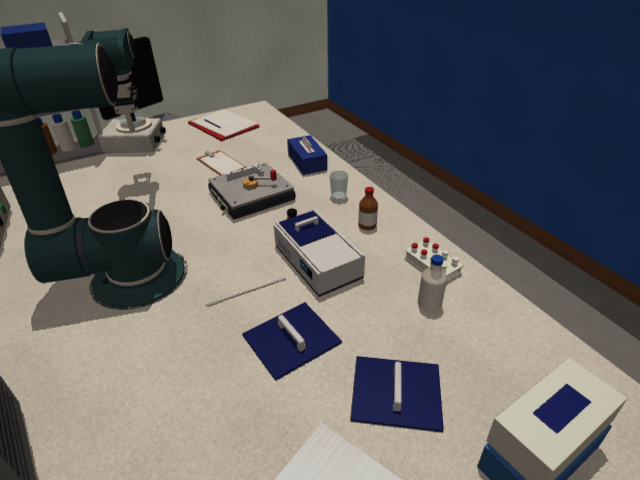

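View pics/wrist0.png

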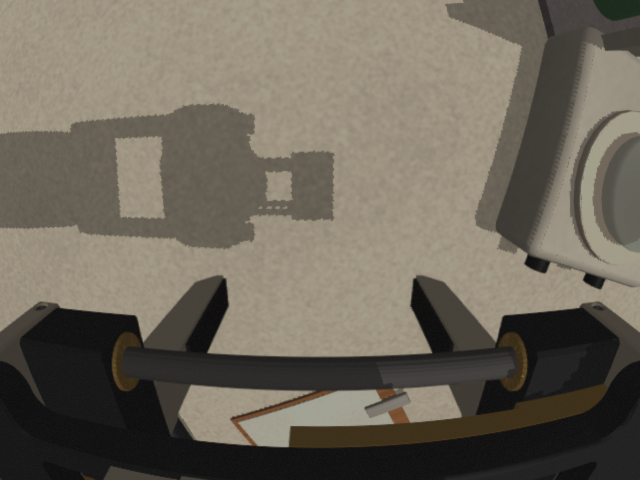

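The only cover lying on a white cooler is at scene (355,230). The blue plates at (227,219) and (115,253) lie on the bench and look bigger, and (610,318) is a blue box. I'll confirm this in enlarged crops.

```bash
cat > h.py <<'E'
import numpy as np,cv2,os
from workcell import *
def cam(n):
    c=calibration(n); f=240/np.tan(np.radians(c["vfov"])/2); return f,c["cx"],c["cy"],np.array(c["world_to_cam"])
def ray(c,u,v,fish=False):
    f,cx,cy,M=c; a=np.array([u-cx,v-cy],float)
    if fish:
        r=np.hypot(*a); t=r/f; d=np.array([*(a/max(r,1e-9)*np.sin(t)),np.cos(t)])
    else: d=np.array([a[0]/f,a[1]/f,1.])
    R=M[:3,:3]; o=-R.T@M[:3,3]; d=R.T@d; return o,d/np.linalg.norm(d)
def onz(c,u,v,z,fish=False):
    o,d=ray(c,u,v,fish); return o+d*(z-o[2])/d[2]
def proj(c,p,fish=False):
    f,cx,cy,M=c; q=M[:3,:3]@np.array(p)+M[:3,3]
    if fish:
        r=np.hypot(q[0],q[1]); t=np.arctan2(r,q[2]); return np.array([cx+f*t*q[0]/r,cy+f*t*q[1]/r])
    return np.array([cx+f*q[0]/q[2],cy+f*q[1]/q[2]])
def crop(src,dst,x0,y0,x1,y1,k):
    im=cv2.imread(src)[y0:y1,x0:x1]; im=cv2.resize(im,None,fx=k,fy=k,interpolation=cv2.INTER_CUBIC)
    cv2.imwrite(dst,im)
E
python3 - <<'E'
from h import *
crop("pics/scene0.png","pics/c1.png",250,180,410,300,5)
crop("pics/scene0.png","pics/c2.png",430,180,590,300,5)
c=cam("scene")
for n,(u,v) in dict(cov=(355,230),p1=(227,219),p2=(115,253),clamp=(505,222),jar=(417,265)).items(): print(n,onz(c,u,v,.1 if n in('cov','clamp') else 0))
E
```

```text
cov [ 0.52042173 -0.15066282  0.1       ]
p1 [ 0.29449825 -0.46486923  0.        ]
p2 [ 0.43327325 -0.73295766  0.        ]
clamp [0.51053769 0.21472631 0.1       ]
jar [0.53484069 0.00505859 0.        ]
```

View pics/c1.png

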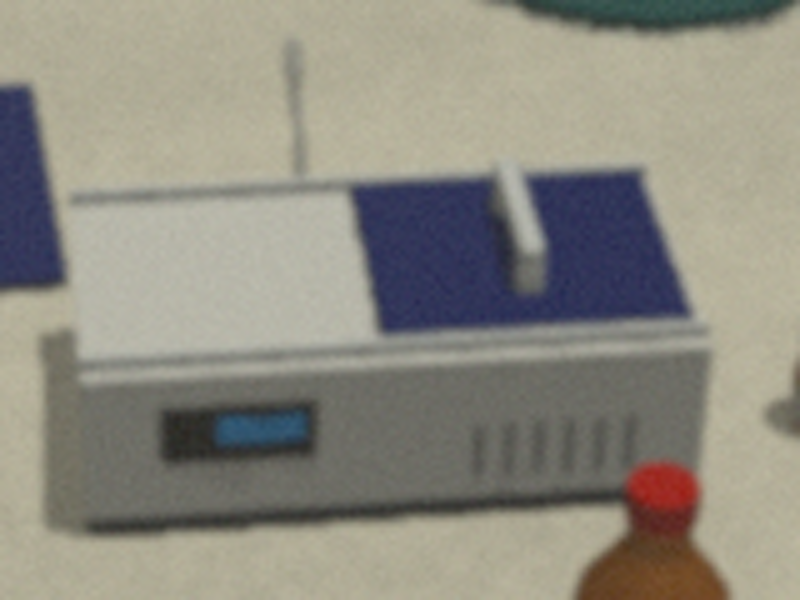

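View pics/c2.png

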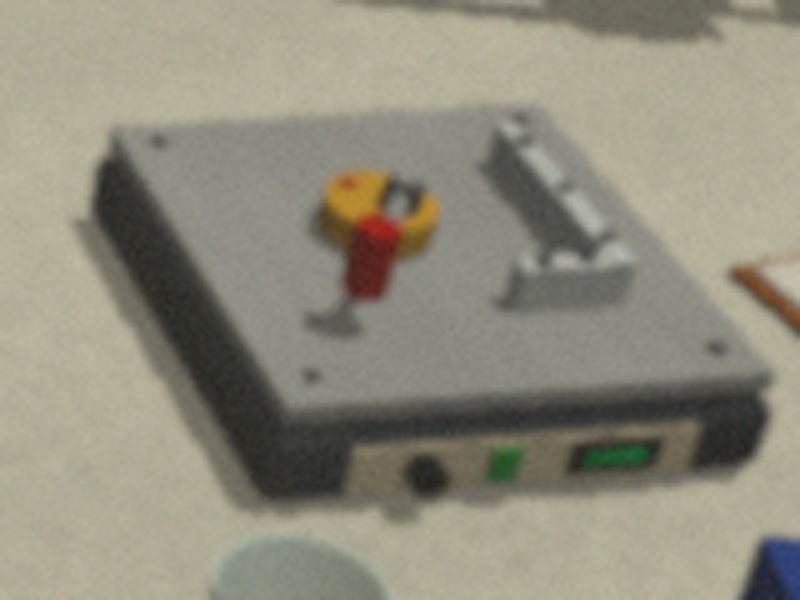

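Crop 1 confirms it: the cover with its handle sits on the cooler, covering the right-hand half (scene x 320–388, y 214–246). Crop 2 shows the clamp released, knob at scene (505,230), and the fence/end-stop corner at about (555,235).

Run:
```python
from h import *
c=cam("scene"); 
def s(x,y,z,ox=250,oy=180): return onz(c,ox+x/5,oy+y/5,z)
P=[s(352,187,.097),s(642,171,.097),s(693,318,.097),s(382,332,.097)]
for p in P: print(np.round(p,4))
for i in range(4): d=P[(i+1)%4]-P[i]; print(np.hypot(*d[:2]),np.degrees(np.arctan2(d[1],d[0])))
print("cen",np.mean(P,axis=0))
print("handle",s(505,168,.122),s(538,240,.122))
# shaker
q=lambda x,y,z:s(x,y,z,430,180)
print("knobtop",q(378,222,.122),"fence top ends",q(510,125,.088),q(628,250,.088),"platform",[np.round(q(*a,.062),3).tolist() for a in((115,130),(540,108),(770,378),(290,415))])
print("disc top", q(380,203,.083))
w=calibration("wrist");M=np.array(w["world_to_cam"]);print("wristcam",-M[:3,:3].T@M[:3,3])
```

```text
[ 0.4557 -0.2258  0.097 ]
[ 0.4506 -0.0826  0.097 ]
[ 0.5763 -0.0817  0.097 ]
[ 0.5774 -0.2234  0.097 ]
0.14323281085983774 92.0380307421383
0.12567551539356253 0.43633675535977656
0.1416906589956059 -89.54433294825594
0.12172886357924237 -178.86411716947956
cen [ 0.51497966 -0.15337246  0.097     ]
handle [ 0.48306448 -0.15599612  0.122     ] [ 0.54538513 -0.14939736  0.122     ]
knobtop [0.55364125 0.19532189 0.122     ] fence top ends [0.41860461 0.32341375 0.088     ] [0.53530803 0.33334929 0.088     ] platform [[0.368, 0.134, 0.062], [0.361, 0.371, 0.062], [0.607, 0.377, 0.062], [0.619, 0.142, 0.062]]
disc top [0.47897209 0.2327291  0.083     ]
wristcam [0.08368686 0.67541539 0.38397787]
```

```bash
cat >> h.py <<'E'
from scipy.spatial.transform import Rotation as Ro
def plan(p,yawy=None):
    """shift in tool axes and turn to world TCP p with tool y heading yawy deg, tool pointing down"""
    s=sense(); R=Ro.from_quat(s["tool_rot"]); d=np.array(p)-s["tool_pos"]
    print("t",round(s["time_s"],2),"pos",np.round(s["tool_pos"],4),"yawy",round(np.degrees(np.arctan2(*R.as_matrix()[1::-1,1])),2),"open",np.round(s["opening"],4),"F",np.round(s["contact_force"],1))
    print(" shift",np.round(R.inv().apply(d),4),"dist",round(float(np.linalg.norm(d)),3))
    if yawy is not None:
        a=np.radians(yawy); T=np.array([[-np.sin(a)*-1,np.cos(a),0],[-np.cos(a),np.sin(a),0],[0,0,-1]])
        T=np.column_stack([np.cross([np.cos(a),np.sin(a),0],[0,0,-1]),[np.cos(a),np.sin(a),0],[0,0,-1]])
        print(" turn",np.round(np.degrees((R.inv()*Ro.from_matrix(T)).as_rotvec()),2))
E
python3 -c "
from h import *
plan((.515,-.153,.22),90.7)"
```

```text
t 0.15 pos [0.1629 0.6549 0.2181] yawy 76.03 open 0.0927 F [0.3 0.1 0. ]
 shift [-0.5367 -0.699  -0.0013] dist 0.881
 turn [-5.000e-02 -1.000e-02 -1.467e+01]
```

```bash
python3 -m handwheel '[-0.187,-0.157,0,0,0,-14.67,0.093,-0.187,-0.157,0,0,0,-14.67,0.093,-0.187,-0.157,0,0,0,-14.67,0.093,-0.187,-0.157,0,0,0,-14.67,0.093,-0.187,-0.157,0,0,0,-14.67,0.093]'
python3 -c "
from h import *
plan((.45,.26,.24),90.7)"
```

```text
time_s: 0.65
tool_pos: [0.3073, 0.4556, 0.2185]
tool_rot: [-0.006, 1.0, -0.0, 0.0]
contact_force: [-0.3, 0.8, -0.2]
opening: 0.0931
t 0.65 pos [0.3073 0.4556 0.2185] yawy 90.7 open 0.0931 F [-0.3  0.8 -0.2]
 shift [-0.1403 -0.1973 -0.0214] dist 0.243
 turn [-0.01  0.    0.  ]
```

```bash
python3 -m handwheel '[-0.14,-0.197,-0.022,0,0,0,0.093,-0.14,-0.197,-0.022,0,0,0,0.093,-0.14,-0.197,-0.022,0,0,0,0.093,-0.14,-0.197,-0.022,0,0,0,0.093,-0.14,-0.197,-0.022,0,0,0,0.093]'
python3 - <<'E'
from h import *
c=calibration("wrist"); cv2.imwrite("pics/w1.png",snapshot("wrist")[:,:,::-1]); import pickle; pickle.dump(cam("wrist"),open("w1.pkl","wb"))
print(sense()["tool_pos"],np.abs(np.array(c["world_to_cam"])-cam("wrist")[3]).max())
E
```

```text
time_s: 1.15
tool_pos: [0.4499, 0.2601, 0.2409]
tool_rot: [-0.006, 1.0, 0.0, 0.0]
contact_force: [0.4, 0.6, 0.2]
opening: 0.0932
[0.45250131 0.25658057 0.24134666] 0.002873316986135299
```

View pics/w1.png

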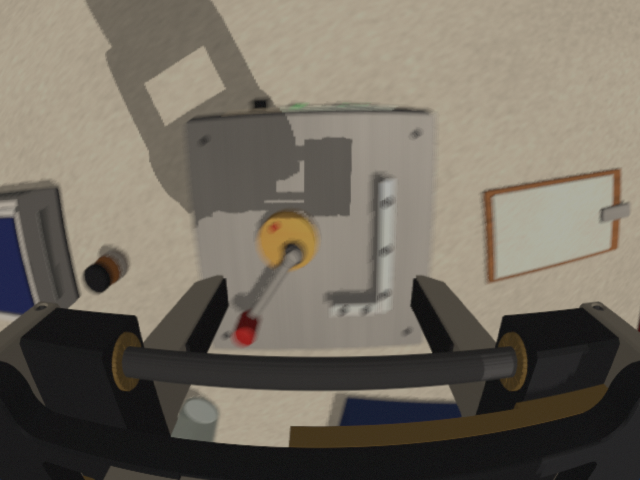

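Run:
```python
from h import *
import pickle
c=cam("wrist"); im=snapshot("wrist"); cv2.imwrite("pics/w2.png",im[:,:,::-1]); pickle.dump(c,open("w2.pkl","wb"))
print(sense()["tool_pos"],np.abs(c[3]-cam("wrist")[3]).max())
crop("pics/w2.png","pics/w2c.png",180,100,440,360,3)
```

```text
[0.45110981 0.25882734 0.24097525] 0.0031864648214607327
```

View pics/w2c.png

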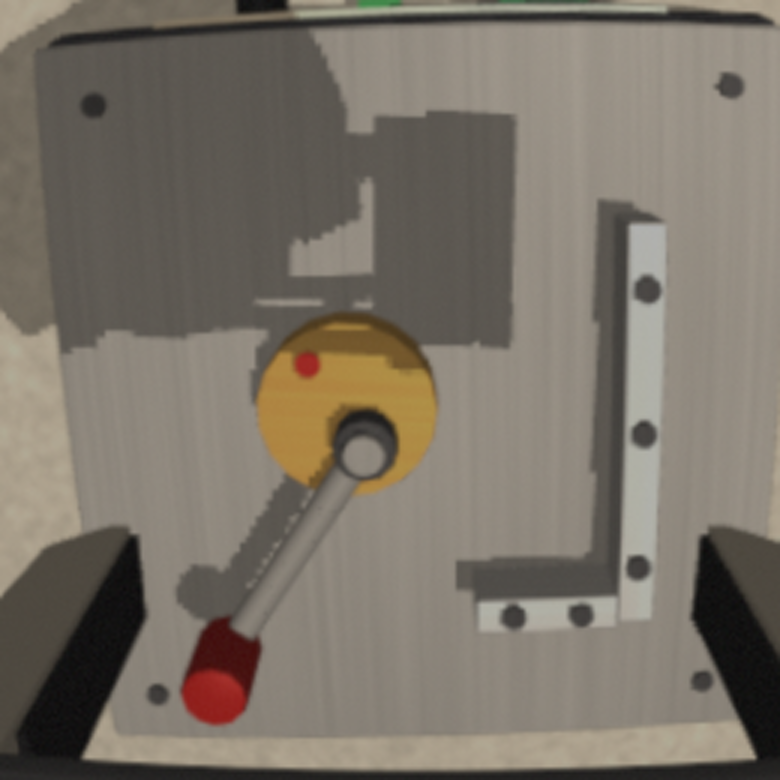

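Run:
```python
from h import *
import pickle
c=pickle.load(open("w2.pkl","rb"))
s=lambda x,y,z:onz(c,180+x/3-.33,100+y/3-.33,z,True)
P=lambda n,*a:print(n,*[np.round(q[:2],4) for q in a])
P("fence in",s(628,222,.088),s(621,618,.088)); P("fence out",s(665,222,.088),s(652,620,.088))
P("stop in",s(478,602,.088),s(615,597,.088)); P("stop out",s(478,632,.088),s(617,625,.088))
P("fence face foot",s(600,330,.062),s(592,555,.062))
P("knob top",s(215,697,.122)); P("axis hub",s(363,455,.098)); P("disc",s(348,404,.083))
P("disc edge L,R,top,bot",s(258,405,.083),s(437,405,.083),s(348,314,.083),s(360,495,.083))
P("screws plat",*[s(*a,.062) for a in((93,105),(730,86),(703,681),(158,694))])
```

```text
fence in [0.4126 0.318 ] [0.5409 0.3243]
fence out [0.4122 0.3291] [0.5418 0.3348]
stop in [0.5347 0.2773] [0.5331 0.3217]
stop out [0.5457 0.2776] [0.5435 0.3232]
fence face foot [0.4511 0.3156] [0.5301 0.3177]
knob top [0.5513 0.1969]
axis hub [0.4813 0.2414]
disc [0.4702 0.2362]
disc edge L,R,top,bot [0.4708 0.2085] [0.4703 0.2632] [0.4422 0.2364] [0.5    0.2396]
screws plat [0.3791 0.1543] [0.3714 0.3542] [0.5819 0.3632] [0.5892 0.1628]
```

```bash
python3 -m handwheel '[-0.03,-0.245,0.01,0,0,0,0.093,-0.03,-0.245,0.01,0,0,0,0.093,-0.03,-0.245,0.01,0,0,0,0.093,-0.03,-0.245,0.01,0,0,0,0.093,-0.03,-0.245,0.01,0,0,0,0.093]'
python3 -c "
from h import *
plan((.51,-.14,.23),91)"
```

```text
time_s: 1.75
tool_pos: [0.4816, 0.0161, 0.2305]
tool_rot: [-0.006, 1.0, 0.0, 0.0]
contact_force: [0.4, 0.6, -0.4]
opening: 0.0929
t 1.75 pos [0.4816 0.0161 0.2305] yawy 90.72 open 0.0929 F [ 0.4  0.6 -0.4]
 shift [-0.0264 -0.1565  0.0005] dist 0.159
 turn [ 0.    0.01 -0.28]
```

```bash
python3 -m handwheel '[-0.026,-0.157,0,0,0,0,0.093,-0.026,-0.157,0,0,0,0,0.093,-0.026,-0.157,0,0,0,0,0.093,-0.026,-0.157,0,0,0,0,0.093,-0.026,-0.157,0,0,0,0,0.093]'
python3 - <<'E'
from h import *
import pickle
c=cam("wrist"); im=snapshot("wrist"); cv2.imwrite("pics/w3.png",im[:,:,::-1]); pickle.dump(c,open("w3.pkl","wb"))
print(sense()["tool_pos"],np.abs(c[3]-cam("wrist")[3]).max())
E
```

```text
time_s: 2.25
tool_pos: [0.5098, -0.1399, 0.2301]
tool_rot: [-0.005, 1.0, 0.0, -0.001]
contact_force: [0.1, 0.6, 0.5]
opening: 0.0928
[ 0.5097894  -0.13866101  0.23031478] 0.0013349474180304622
```

View pics/w3.png

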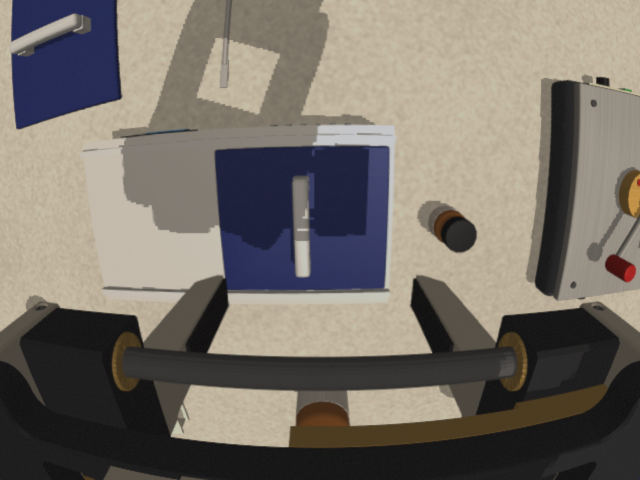

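The cover sits at (216–388, 147–290) with its handle bar running from (299,177) to (303,277). The jar is at (455,232).

Run:
```python
from h import *
import pickle
c=pickle.load(open("w3.pkl","rb"))
s=lambda x,y,z:np.round(onz(c,x,y,z,True)[:2],4)
print("handle",s(299.5,177,.122),s(303,277,.122))
print("cover",s(216,151,.097),s(388,147,.097),s(388,290,.097),s(226,290,.097))
print("jar top",s(458,234,.062))
plan((.515,-.151,.104),91)
```

```text
handle [ 0.4673 -0.1538] [ 0.5475 -0.1513]
cover [ 0.4486 -0.2239] [ 0.4449 -0.0837] [ 0.5709 -0.0762] [ 0.5728 -0.2227]
jar top [ 0.5282 -0.0016]
t 2.3 pos [ 0.5098 -0.1387  0.2303] yawy 90.65 open 0.0927 F [ 0.4 -0.2 -0. ]
 shift [-0.0051 -0.0125  0.1263] dist 0.127
 turn [ 0.03 -0.04 -0.35]
```

```bash
python3 -m handwheel '[0.002,-0.014,0.04,0,0,-0.8,0.06,0.002,-0.014,0.08,0,0,-0.8,0.06,0.002,-0.014,0.115,0,0,-0.8,0.06,0.002,-0.014,0.126,0,0,-0.8,0.06,0.002,-0.014,0.126,0,0,-0.8,0.06]' 10
python3 -m handwheel '[0,0,0,0,0,0,0,0,0,0,0,0,0,0,0,0,0,0,0,0,0,0,0,0,0,0,0,0,0,0,0,0,0,0,0]' 10
```

```text
time_s: 2.8
tool_pos: [0.5077, -0.1516, 0.104]
tool_rot: [-0.014, 1.0, 0.0, -0.001]
contact_force: [0.7, -0.3, 1.4]
opening: 0.0613
time_s: 3.3
tool_pos: [0.5082, -0.1531, 0.1051]
tool_rot: [-0.013, 1.0, -0.0, 0.0]
contact_force: [0.0, 0.2, 0.1]
opening: 0.0247
```

```bash
python3 -m handwheel '[0,0,0,0,0,0,0,0,0,0,0,0,0,0,0,0,0,0,0,0,0,0,0,0,0,0,0,0]' 15
```

```text
time_s: 3.7
tool_pos: [0.508, -0.1531, 0.1047]
tool_rot: [-0.013, 1.0, -0.0, 0.0]
contact_force: [-0.5, -1.7, 1.7]
opening: 0.0115
```

```bash
python3 -m handwheel '[0,-0.015,0,0,0,0,0,0,-0.04,0,0,0,0,0,0,-0.065,0,0,0,0,0,0,-0.09,0,0,0,0,0,0,-0.105,0,0,0,0,0]' 15
python3 -m handwheel '[0,-0.02,0,0,0,0,0,0,-0.034,0,0,0,0,0,0,-0.034,0,0,0,0,0,0,-0.034,0,0,0,0,0]' 15
```

```text
time_s: 4.2
tool_pos: [0.5107, -0.2596, 0.1047]
tool_rot: [-0.013, 1.0, 0.0, 0.0]
contact_force: [-0.5, 4.9, 5.0]
opening: 0.0118
time_s: 4.6
tool_pos: [0.5116, -0.2925, 0.1048]
tool_rot: [-0.013, 1.0, -0.0, 0.0]
contact_force: [-0.1, -2.7, 3.0]
opening: 0.0121
```

```bash
python3 -m handwheel '[0,0,0,0,0,0,0.05,0,0,0,0,0,0,0.05,0,0,0,0,0,0,0.05,0,0,-0.02,0,0,0,0.05,0,0,-0.06,0,0,0,0.05]' 15
python3 -m handwheel '[0,0.04,-0.04,0,0,0,0.05,0,0.08,-0.06,0,0,0,0.05,0,0.12,-0.06,0,0,0,0.05,0,0.13,-0.06,0,0,0,0.05,0,0.13,-0.06,0,0,0,0.05]' 15
python3 - <<'E'
from h import *
import pickle
c=cam("wrist"); im=snapshot("wrist"); cv2.imwrite("pics/w4.png",im[:,:,::-1]); pickle.dump(c,open("w4.pkl","wb"))
print(sense()["tool_pos"],np.abs(c[3]-cam("wrist")[3]).max())
E
```

```text
time_s: 5.1
tool_pos: [0.5105, -0.2909, 0.1622]
tool_rot: [-0.013, 1.0, 0.002, -0.002]
contact_force: [0.9, -0.0, 0.1]
opening: 0.0466
time_s: 5.6
tool_pos: [0.5082, -0.1607, 0.2247]
tool_rot: [-0.014, 1.0, -0.0, 0.0]
contact_force: [0.7, 0.0, -0.6]
opening: 0.0499
[ 0.50824838 -0.16181436  0.2244457 ] 0.0010063826194642127
```

View pics/w4.png

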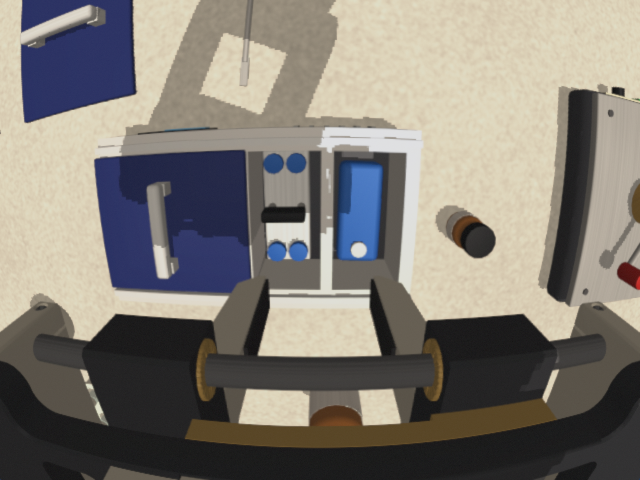

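Both pockets are open. The carrier (4 blue caps, black bar at (284,214)) is in the left pocket, pocket b, and the cold pack at (360,212) is in pocket a.

Run:
```python
from h import *
import pickle
c=pickle.load(open("w4.pkl","rb"))
im=cv2.imread("pics/w4.png"); hsv=cv2.cvtColor(im,cv2.COLOR_BGR2HSV)
m=cv2.inRange(hsv,(95,120,60),(112,255,255)); m[:,:255]=0;m[:,318:]=0;m[280:]=0;m[:140]=0
n,l,st,ce=cv2.connectedComponentsWithStats(m)
P=[]
for i in range(1,n):
    if st[i,4]>60: P.append(onz(c,*ce[i],.052,True)); print(np.round(ce[i],1),st[i],np.round(P[-1],4))
P=np.array(P);print("mean",P.mean(0))
g=cv2.inRange(im,(0,0,0),(45,45,45)); g[:,:255]=0;g[:,312:]=0;g[230:]=0;g[:200]=0
ys,xs=np.nonzero(g);print("bar px",xs.min(),xs.max(),ys.min(),ys.max())
s=lambda x,y,z:np.round(onz(c,x,y,z,True)[:2],4)
print("bar",s(262,208,.084),s(305,208,.084),s(262,215,.084),s(305,215,.084))
print("cover",s(96,157,.097),s(246,151,.097),s(254,291,.097),s(113,291,.097))
crop("pics/w4.png","pics/w4c.png",240,120,330,300,4)
```

```text
[273.1 163.1] [264 154  19  19 283] [ 0.463  -0.2031  0.052 ]
[295.8 162.8] [287 154  19  19 280] [ 0.4624 -0.1823  0.052 ]
[276.5 251.2] [267 242  19  19 271] [ 0.5482 -0.1999  0.052 ]
[297.9 251.2] [289 242  18  19 265] [ 0.5475 -0.1791  0.052 ]
mean [ 0.50528109 -0.19108055  0.052     ]
bar px 261 304 207 222
bar [ 0.4981 -0.2087] [ 0.4972 -0.172 ] [ 0.5042 -0.2087] [ 0.5033 -0.1718]
cover [ 0.4497 -0.3606] [ 0.4486 -0.2196] [ 0.5701 -0.2154] [ 0.5802 -0.3602]
```

View pics/w4c.png

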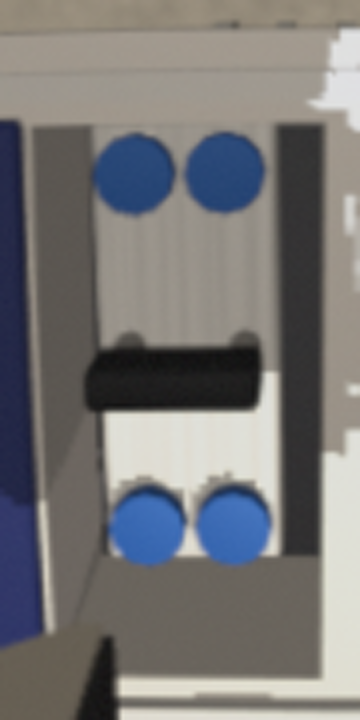

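Run:
```python
from h import *
c=cam("scene"); print("bottle base front",onz(c,380,338,0),"cap",onz(c,382,279,.15)); print("beaker",onz(c,484,335,0),onz(c,488,296,.095))
print(np.round(sense()["joint_positions"],3))
plan((.506,-.191,.15),2.1)
```

```text
bottle base front [ 7.74430929e-01 -1.29765047e-01  1.11022302e-16] cap [ 0.76671815 -0.13612837  0.15      ]
beaker [0.78224539 0.08875438 0.        ] [0.7684148  0.08377232 0.095     ]
[-0.356 -0.197  1.736 -0.     1.603 -1.954]
t 5.65 pos [ 0.5082 -0.1618  0.2244] yawy 91.58 open 0.0501 F [ 0.3 -0.3  0. ]
 shift [ 0.003  -0.0291  0.0745] dist 0.08
 turn [-2.000e-02  0.000e+00  8.948e+01]
```

```bash
python3 -m handwheel '[0.002,-0.029,0.03,0,0,43,0.029,0.002,-0.029,0.03,0,0,43,0.029,0.002,-0.029,0.03,0,0,43,0.029,0.002,-0.029,0.03,0,0,43,0.029,0.002,-0.029,0.03,0,0,43,0.029]'
python3 -m handwheel '[0,0,0,0,0,46.5,0.029,0,0,0,0,0,46.5,0.029,0,0,0,0,0,46.5,0.029,0,0,0,0,0,46.5,0.029,0,0,0,0,0,46.5,0.029]'
python3 -m handwheel '[0,0,0,0,0,4,0.029,0,0,0,0,0,4,0.029]'
python3 - <<'E'
from h import *
import pickle
c=cam("wrist"); im=snapshot("wrist"); cv2.imwrite("pics/w5.png",im[:,:,::-1]); pickle.dump(c,open("w5.pkl","wb"))
plan((.5055,-.191,.056),2.1)
E
```

```text
time_s: 6.15
tool_pos: [0.5067, -0.1926, 0.1938]
tool_rot: [0.358, 0.934, -0.0, -0.001]
contact_force: [-0.5, 0.6, 0.5]
opening: 0.0289
time_s: 6.65
tool_pos: [0.5068, -0.1925, 0.1939]
tool_rot: [0.675, 0.738, -0.0, -0.001]
contact_force: [-0.5, 0.6, -0.1]
opening: 0.0293
time_s: 6.85
tool_pos: [0.5068, -0.1923, 0.1939]
tool_rot: [0.698, 0.716, -0.0, -0.001]
contact_force: [1.0, 0.1, 0.8]
opening: 0.0291
t 6.9 pos [ 0.5068 -0.1921  0.194 ] yawy 1.6 open 0.0289 F [-0.2 -0.2  0.1]
 shift [ 0.0011 -0.0011  0.138 ] dist 0.138
 turn [-0.06 -0.01 -0.5 ]
```

View pics/w5.png

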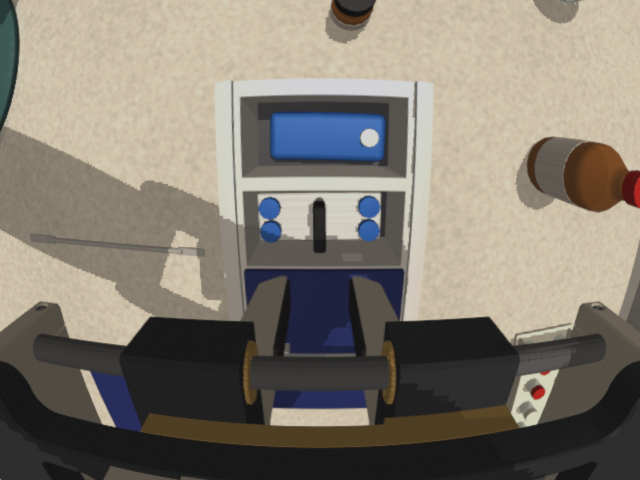

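Run:
```python
from h import *
import pickle
c=pickle.load(open("w5.pkl","rb"))
im=cv2.imread("pics/w5.png"); hsv=cv2.cvtColor(im,cv2.COLOR_BGR2HSV)
m=cv2.inRange(hsv,(95,120,60),(112,255,255)); m[:190]=0;m[248:]=0;m[:,:250]=0;m[:,390:]=0
n,l,st,ce=cv2.connectedComponentsWithStats(m);P=[]
for i in range(1,n):
    if st[i,4]>60: P.append(onz(c,*ce[i],.052,True)); print(np.round(ce[i],1),np.round(P[-1],4))
print(np.mean(P,axis=0)); print("tcp px",proj(c,sense()["tool_pos"],True),"bar centre px pred",proj(c,(.5053,-.191,.084),True))
```

```text
[368.7 206.5] [ 0.548  -0.1781  0.052 ]
[269.1 208.1] [ 0.4631 -0.1816  0.052 ]
[270.3 231.2] [ 0.4639 -0.2021  0.052 ]
[368.3 230.1] [ 0.5489 -0.199   0.052 ]
[ 0.50596632 -0.19020669  0.052     ]
tcp px [320.54360547 294.78412396] bar centre px pred [318.15802294 230.31912224]
```

```bash
python3 -m handwheel '[0.0015,-0.001,0.04,0,0,-0.5,0.029,0.0015,-0.001,0.08,0,0,-0.5,0.029,0.0015,-0.001,0.11,0,0,-0.5,0.029,0.0015,-0.001,0.13,0,0,-0.5,0.029,0.0015,-0.001,0.14,0,0,-0.5,0.029]'
python3 -m handwheel '[0,0,0,0,0,0,0,0,0,0,0,0,0,0,0,0,0,0,0,0,0,0,0,0,0,0,0,0,0,0,0,0,0,0,0]' 25
```

```text
time_s: 7.4
tool_pos: [0.505, -0.1898, 0.0524]
tool_rot: [0.694, 0.72, -0.001, -0.001]
contact_force: [-0.3, -0.0, 1.2]
opening: 0.029
time_s: 7.9
tool_pos: [0.5066, -0.19, 0.056]
tool_rot: [0.694, 0.72, 0.0, 0.001]
contact_force: [-1.0, -1.3, 6.8]
opening: 0.0098
```

```bash
python3 -m handwheel '[0,0,0,0,0,0,0,0,0,-0.01,0,0,0,0,0,0,-0.03,0,0,0,0,0,0,-0.055,0,0,0,0,0,0,-0.08,0,0,0,0]' 25
python3 -m handwheel '[0,0,-0.025,0,0,0,0,0,0,-0.05,0,0,0,0,0,0,-0.065,0,0,0,0,0,0,-0.07,0,0,0,0,0,0,-0.07,0,0,0,0]' 25
python3 -c "
from h import *
plan((.479,.299,.2),2.4)"
```

```text
time_s: 8.4
tool_pos: [0.5056, -0.1894, 0.1357]
tool_rot: [0.694, 0.72, -0.0, -0.0]
contact_force: [-0.0, 0.2, -4.1]
opening: 0.0099
time_s: 8.9
tool_pos: [0.5059, -0.1896, 0.2046]
tool_rot: [0.694, 0.72, 0.0, 0.0]
contact_force: [-0.7, 0.8, -5.8]
opening: 0.0097
t 8.9 pos [ 0.5059 -0.1896  0.2046] yawy 2.06 open 0.0097 F [-0.7  0.8 -5.8]
 shift [ 0.4892 -0.0094  0.0046] dist 0.489
 turn [ 0.    0.   -0.34]
```

```bash
python3 -m handwheel '[0.015,0,0,0,0,0,0,0.05,0,0,0,0,0,0,0.09,-0.002,0,0,0,0,0,0.13,-0.004,0,0,0,0,0,0.17,-0.004,0,0,0,0,0]' 25
python3 -m handwheel '[0.04,0,0,0,0,0,0,0.08,0,0,0,0,0,0,0.12,-0.002,0,0,0,-0.3,0,0.16,-0.004,0,0,0,-0.3,0,0.2,-0.008,0,0,0,-0.3,0]' 25
python3 -m handwheel '[0.04,0,0,0,0,0,0,0.07,0,0,0,0,0,0,0.09,0,0,0,0,0,0,0.10,0,0,0,0,0,0,0.10,0,0,0,0,0,0]' 25
python3 - <<'E'
from h import *
import pickle
c=cam("wrist"); im=snapshot("wrist"); cv2.imwrite("pics/w6.png",im[:,:,::-1]); pickle.dump(c,open("w6.pkl","wb"))
plan((.476,.296,.17),2.4)
E
```

```text
time_s: 9.4
tool_pos: [0.4948, -0.0178, 0.2033]
tool_rot: [0.694, 0.72, -0.0, -0.001]
contact_force: [0.2, 0.6, -4.8]
opening: 0.0099
time_s: 9.9
tool_pos: [0.4795, 0.1818, 0.2033]
tool_rot: [0.692, 0.722, -0.001, -0.0]
contact_force: [1.3, -0.2, -5.1]
opening: 0.0099
time_s: 10.4
tool_pos: [0.4759, 0.2804, 0.2035]
tool_rot: [0.692, 0.722, -0.001, -0.0]
contact_force: [-0.6, -0.9, -3.9]
opening: 0.01
t 10.45 pos [0.4761 0.2796 0.2038] yawy 2.4 open 0.01 F [-0.4  0.2 -5.3]
 shift [0.0165 0.0006 0.0338] dist 0.038
 turn [-0.07  0.05 -0.  ]
```

View pics/w6.png

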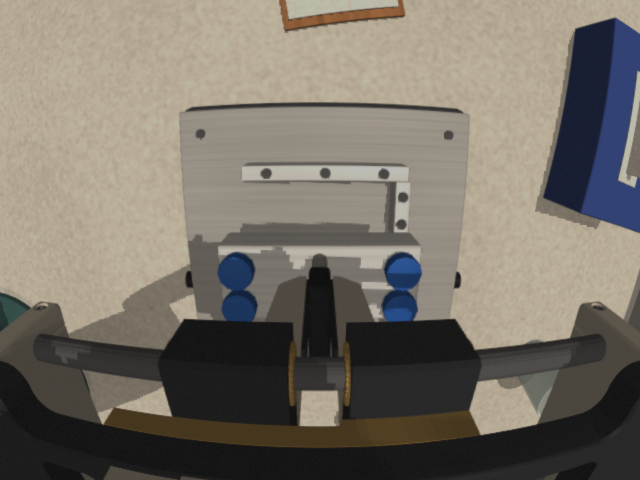

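Run:
```python
from h import *
crop("pics/w6.png","pics/w6c.png",210,140,430,330,3.5)
```

```text
(no output)
```

View pics/w6c.png

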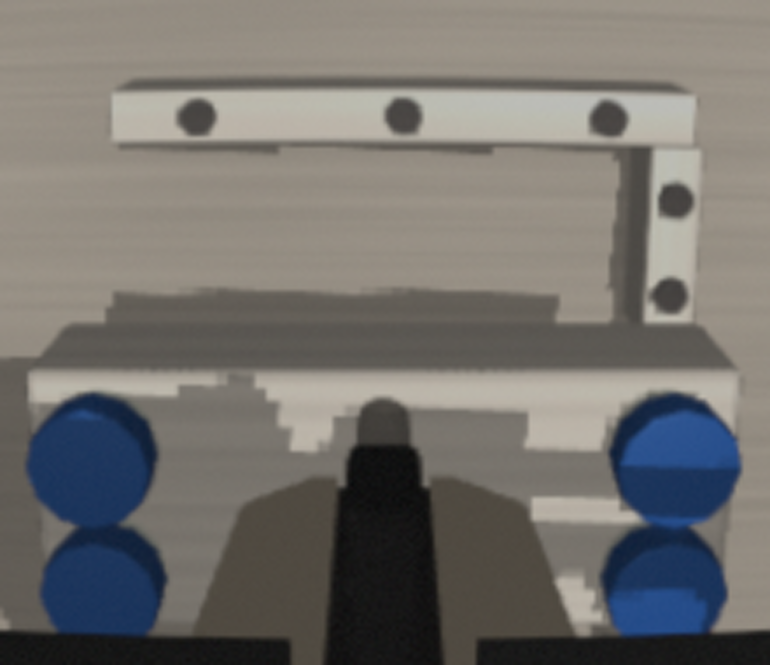

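Run:
```python
from h import *
import pickle
c=pickle.load(open("w6.pkl","rb"))
s=lambda x,y,z:onz(c,210+x/3.5-.36,140+y/3.5-.36,z,True)[:2]
a=np.radians(2.4);ex=np.array([np.cos(a),np.sin(a)]);ey=np.array([-np.sin(a),np.cos(a)])
def P(n,*q):
    for p in q: print(n,np.round(p,4),"nest axes",np.round([p@ex,p@ey],4))
P("fence",s(113,141,.088),s(692,146,.088)); P("stop",s(653,150,.088),s(645,322,.088))
P("block far edge",s(28,370,.190),s(738,372,.190)); P("caps",s(92,465,.202),s(675,462,.202),s(103,595,.202),s(666,593,.202))
t=sense()["tool_pos"][:2];P("tcp",t)
```

```text
fence [0.4138 0.3181] nest axes [0.4267 0.3005]
fence [0.542  0.3227] nest axes [0.5551 0.2997]
stop [0.5332 0.3212] nest axes [0.5462 0.2986]
stop [0.535  0.2815] nest axes [0.5463 0.2589]
block far edge [0.4213 0.2994] nest axes [0.4335 0.2815]
block far edge [0.5272 0.3036] nest axes [0.5395 0.2813]
caps [0.4335 0.2898] nest axes [0.4452 0.2714]
caps [0.516  0.2938] nest axes [0.5279 0.2719]
caps [0.4342 0.2688] nest axes [0.4451 0.2504]
caps [0.5174 0.2727] nest axes [0.5284 0.2508]
tcp [0.4761 0.2796] nest axes [0.4874 0.2594]
```

```bash
python3 -m handwheel '[0.01,0,0.02,0,0,0,0,0.015,0,0.05,0,0,0,0,0.015,0,0.075,0,0,0,0,0.015,0,0.09,0,0,0,0,0.015,0,0.093,0,0,0,0]' 25
python3 -m handwheel '[0,0,0.002,0,0,0,0,0,0,0.004,0,0,0,0,0,0,0.004,0,0,0,0]' 25
```

```text
time_s: 10.95
tool_pos: [0.4755, 0.2935, 0.11]
tool_rot: [0.693, 0.721, -0.001, -0.0]
contact_force: [0.7, 0.0, -5.2]
opening: 0.0095
time_s: 11.25
tool_pos: [0.4763, 0.2947, 0.1085]
tool_rot: [0.692, 0.721, 0.001, 0.0]
contact_force: [-0.5, 0.2, -4.5]
opening: 0.0102
```

```bash
python3 -m handwheel '[0,0,0.0015,0,0,0,0,0,0,0.003,0,0,0,0,0,0,0.003,0,0,0,0]' 25;python3 -m handwheel '[0,0,0.001,0,0,0,0,0,0,0.001,0,0,0,0]' 25
```

```text
time_s: 11.55
tool_pos: [0.4763, 0.2948, 0.1062]
tool_rot: [0.692, 0.722, 0.001, 0.0]
contact_force: [-3.1, -2.6, 6.9]
opening: 0.01
time_s: 11.75
tool_pos: [0.4764, 0.2948, 0.1061]
tool_rot: [0.692, 0.722, 0.001, 0.0]
contact_force: [-9.2, -6.7, 16.7]
opening: 0.0098
```

```bash
python3 -m handwheel '[0,0,-0.001,0,0,0,0,0,0,-0.0015,0,0,0,0]' 25; python3 -m handwheel '[0,0.001,0,0,0,0,0,0,0.002,0,0,0,0,0]' 25
```

```text
time_s: 11.95
tool_pos: [0.4763, 0.2948, 0.1062]
tool_rot: [0.692, 0.722, 0.001, 0.0]
contact_force: [-0.9, -1.2, 2.0]
opening: 0.0097
time_s: 12.15
tool_pos: [0.4779, 0.295, 0.1061]
tool_rot: [0.692, 0.722, 0.0, -0.0]
contact_force: [-6.4, -1.5, 10.0]
opening: 0.0099
```

Run:
```python
from h import *
import pickle
c=cam("wrist"); im=snapshot("wrist"); cv2.imwrite("pics/w7.png",im[:,:,::-1]); pickle.dump(c,open("w7.pkl","wb"))
crop("pics/w7.png","pics/w7c.png",190,130,450,330,3)
t=sense()["tool_pos"][:2];a=np.radians(2.4);print(t@[np.cos(a),np.sin(a)],t@[-np.sin(a),np.cos(a)])
```

```text
0.4899338255294306 0.27476774983874325
```

View pics/w7c.png

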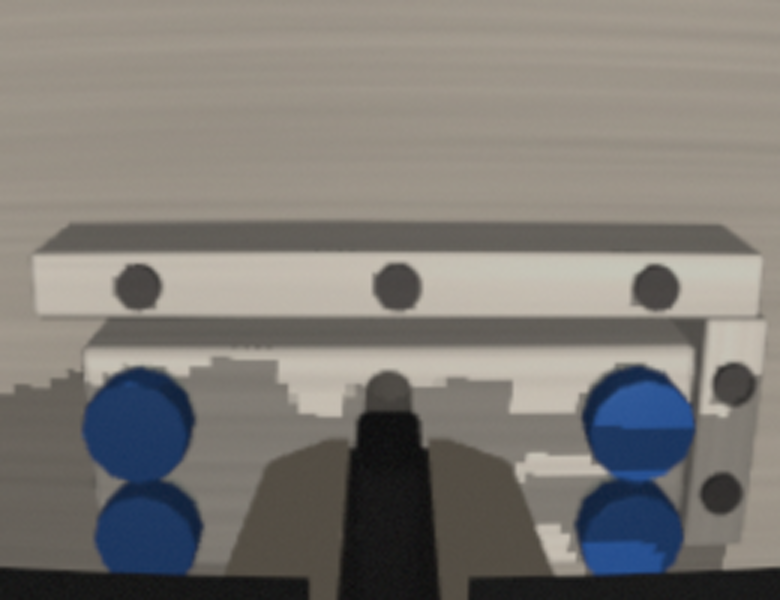

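The block's far edge (row 348 in the crop) is about 5 mm short of the fence edge (row 318), and its right edge (693) is about 2 mm short of the end stop (706). I'll nudge it in.

```bash
python3 -m handwheel '[0.0015,0,-0.0005,0,0,0,0,0.003,0,-0.0005,0,0,0,0,0.004,0,-0.0005,0,0,0,0,0.004,0.001,-0.0005,0,0,0,0]' 25; python3 -m handwheel '[0,0.0005,0,0,0,0,0,0,0.001,0,0,0,0,0]' 25
```

```text
time_s: 12.6
tool_pos: [0.4787, 0.299, 0.1061]
tool_rot: [0.692, 0.722, 0.0, -0.0]
contact_force: [-7.8, -2.5, 8.8]
opening: 0.0095
time_s: 12.8
tool_pos: [0.4792, 0.2992, 0.1061]
tool_rot: [0.692, 0.722, -0.0, -0.001]
contact_force: [-12.7, -1.3, 11.5]
opening: 0.01
```

Run:
```python
from h import *
import pickle
c=cam("wrist"); im=snapshot("wrist"); cv2.imwrite("pics/w8.png",im[:,:,::-1]); pickle.dump(c,open("w8.pkl","wb"))
crop("pics/w8.png","pics/w8c.png",190,130,450,330,3)
t=sense()["tool_pos"][:2];a=np.radians(2.4);print(t@[np.cos(a),np.sin(a)],t@[-np.sin(a),np.cos(a)],np.round(sense()["contact_force"],1))
```

```text
0.49129731168809815 0.2788948334254978 [-10.6  -1.5   9.7]
```

View pics/w8c.png

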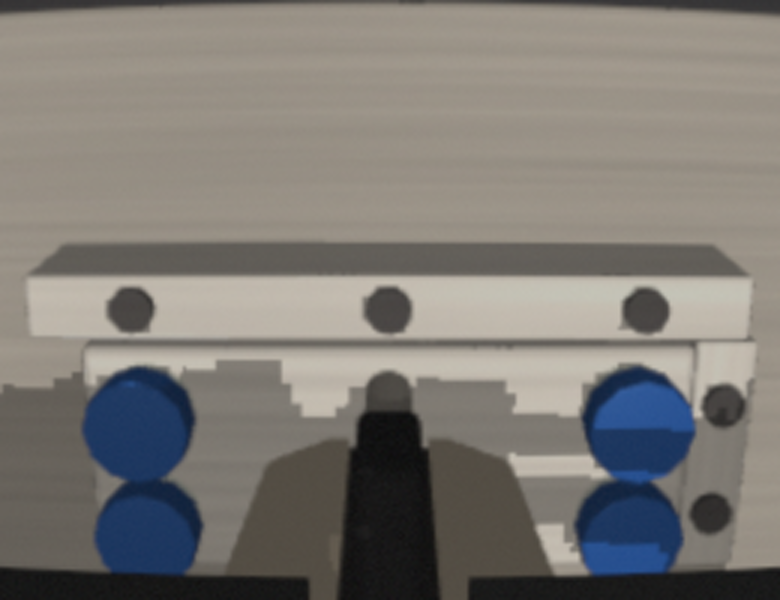

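The carrier is now against the end stop, with about 1 mm left at the fence. One more nudge, then I release.

```bash
python3 -m handwheel '[0.001,-0.0005,0,0,0,0,0,0.0012,-0.001,0,0,0,0,0]' 25; python3 -m handwheel '[0,0,0,0,0,0,0.026,0,0,0,0,0,0,0.026,0,0,0,0,0,0,0.026,0,0,-0.01,0,0,0,0.026,0,0,-0.04,0,0,0,0.026]' ; python3 -m handwheel '[0,0,-0.03,0,0,0,0.026,-0.02,0,-0.05,0,0,0,0.026,-0.03,0,-0.06,0,0,0,0.04,-0.03,0,-0.06,0,0,0,0.04]'
python3 - <<'E'
from h import *
import pickle
c=cam("wrist"); im=snapshot("wrist"); cv2.imwrite("pics/w9.png",im[:,:,::-1]); pickle.dump(c,open("w9.pkl","wb"))
cv2.imwrite("pics/s9.png",snapshot("scene")[:,:,::-1])
plan((.5513,.1969,.2),55)
E
```

```text
time_s: 13.05
tool_pos: [0.4791, 0.2999, 0.1062]
tool_rot: [0.692, 0.721, 0.0, 0.0]
contact_force: [1.9, -3.5, 4.0]
opening: 0.0099
time_s: 13.55
tool_pos: [0.4777, 0.2994, 0.144]
tool_rot: [0.692, 0.722, -0.002, -0.001]
contact_force: [0.3, 0.1, 0.6]
opening: 0.0263
time_s: 13.95
tool_pos: [0.4805, 0.2694, 0.2072]
tool_rot: [0.693, 0.721, 0.001, 0.0]
contact_force: [0.7, 1.0, -0.4]
opening: 0.0369
t 14.05 pos [0.4798 0.27   0.2049] yawy 2.32 open 0.0392 F [ 0.3  1.2 -0.6]
 shift [-0.0759  0.0684  0.0048] dist 0.102
 turn [-4.000e-02 -1.000e-02 -5.268e+01]
```

View pics/w9.png

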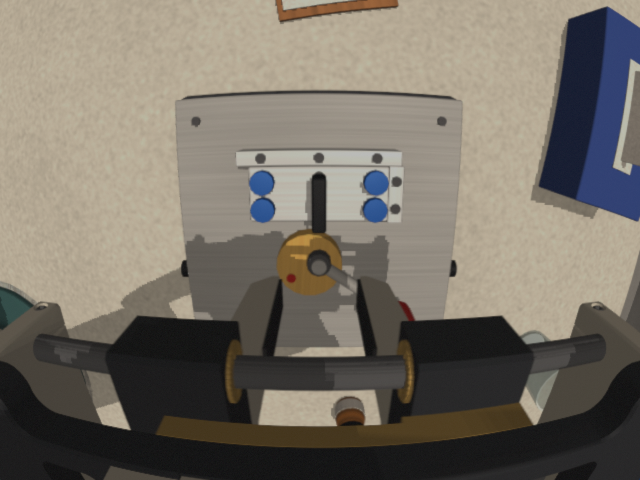

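```bash
python3 -m handwheel '[-0.03,0.027,0,0,0,-8.5,0.045,-0.06,0.053,0,0,0,-17,0.045,-0.078,0.068,0,0,0,-26,0.045,-0.078,0.068,0,0,0,-34,0.045,-0.078,0.068,0,0,0,-42,0.045]'
python3 -m handwheel '[0,0,0,0,0,-11,0.045,0,0,0.01,0,0,-11,0.045,0,0,0.01,0,0,-11,0.045]'
python3 - <<'E'
from h import *
import pickle
c=cam("wrist"); im=snapshot("wrist"); cv2.imwrite("pics/w10.png",im[:,:,::-1]); pickle.dump(c,open("w10.pkl","wb"))
plan((.551,.195,.098),56)
E
```

```text
time_s: 14.55
tool_pos: [0.5512, 0.1946, 0.2037]
tool_rot: [0.386, 0.923, -0.001, -0.001]
contact_force: [0.2, -0.4, 0.2]
opening: 0.0446
time_s: 14.85
tool_pos: [0.5504, 0.1951, 0.193]
tool_rot: [0.297, 0.955, -0.001, -0.002]
contact_force: [-0.6, -0.1, 1.0]
opening: 0.0449
t 14.9 pos [0.5506 0.1951 0.1939] yawy 55.3 open 0.045 F [-0.4  0.3 -0.1]
 shift [-0.0006  0.0003  0.0959] dist 0.096
 turn [-0.12 -0.1  -0.7 ]
```

View pics/w10.png

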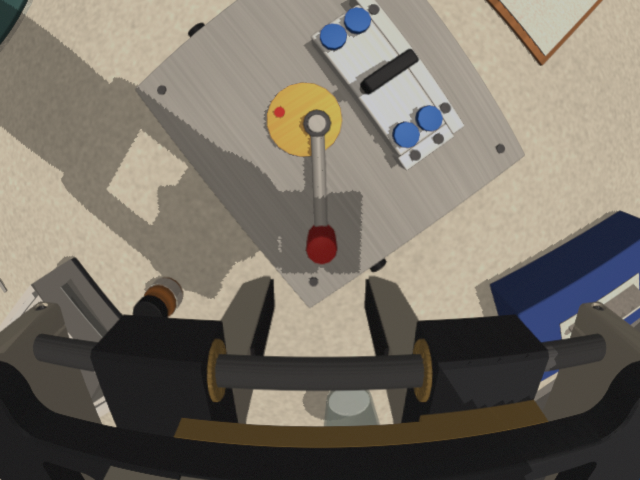

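The red knob's top is at (321,249), with the lever pointing straight at the gripper between the jaws. Next I check its position and the axis.

Run:
```python
from h import *
import pickle
c=pickle.load(open("w10.pkl","rb"))
k=onz(c,321,249,.122,True);a=onz(c,317,123,.098,True);print(k,a,np.hypot(*(k-a)[:2]),np.degrees(np.arctan2(*(k-a)[1::-1])))
```

```text
[0.55150164 0.19625049 0.122     ] [0.48113948 0.24141205 0.098     ] 0.0836086181138721 -32.69414561438624
```

```bash
python3 -m handwheel '[-0.001,0.001,0.04,0,0,0,0.045,-0.001,0.001,0.075,0,0,0,0.045,-0.001,0.001,0.092,0,0,0,0.045,-0.001,0.001,0.096,0,0,0,0.03,-0.001,0.001,0.096,0,0,0,0]' 12
python3 -m handwheel '[0,0,0,0,0,0,0,0,0,0,0,0,0,0,0,0,0,0,0,0,0]' 12
python3 - <<'E'
from h import *
A=np.array([.4813,.2415]); s=sense();t=s["tool_pos"];d=t[:2]-A;print(np.hypot(*d),np.degrees(np.arctan2(d[1],d[0])));plan((.55,.195,.1),57)
# arc offsets in tool axes
R=Ro.from_quat(s["tool_rot"]);b0=np.arctan2(d[1],d[0])
for k in range(8,97,8):
    b=b0-np.radians(k);p=np.array([*(A+.085*np.array([np.cos(b),np.sin(b)])),t[2]]);print(k,np.round(R.inv().apply(p-t),4))
E
```

```text
time_s: 15.4
tool_pos: [0.5527, 0.1953, 0.1002]
tool_rot: [0.298, 0.955, 0.0, 0.0]
contact_force: [0.5, 1.1, 0.7]
opening: 0.0336
time_s: 15.7
tool_pos: [0.5533, 0.1953, 0.1014]
tool_rot: [0.298, 0.955, 0.001, 0.001]
contact_force: [0.1, 0.2, 6.9]
opening: 0.0215
0.08553872144411552 -32.695967759387365
t 15.7 pos [0.5533 0.1953 0.1014] yawy 55.35 open 0.0215 F [0.1 0.2 6.9]
 shift [ 0.0025 -0.0021  0.0013] dist 0.004
 turn [ 0.11  0.09 -1.65]
8 [ 0.001  -0.0119 -0.    ]
16 [ 0.003  -0.0235 -0.0001]
24 [ 0.0067 -0.0348 -0.0001]
32 [ 0.0119 -0.0455 -0.0001]
40 [ 0.0185 -0.0553 -0.0001]
48 [ 0.0265 -0.0641 -0.0002]
56 [ 0.0356 -0.0717 -0.0002]
64 [ 0.0456 -0.078  -0.0002]
72 [ 0.0565 -0.0828 -0.0003]
80 [ 0.0679 -0.0861 -0.0003]
88 [ 0.0796 -0.0877 -0.0003]
96 [ 0.0915 -0.0877 -0.0003]
```

```bash
python3 -m handwheel '[0.001,-0.012,0,0,0,8,0,0.003,-0.0235,0,0,0,16,0,0.0067,-0.035,0,0,0,24,0,0.012,-0.0455,0,0,0,32,0,0.0185,-0.055,0,0,0,40,0]' 12
python3 - <<'E'
from h import *
A=np.array([.4813,.2415]); s=sense();t=s["tool_pos"];d=t[:2]-A;print(np.hypot(*d),np.degrees(np.arctan2(d[1],d[0])),s["contact_force"]);plan((.55,.195,.1),57)
R=Ro.from_quat(s["tool_rot"]);b0=np.arctan2(d[1],d[0])
for k in range(4,57,4):
    b=b0-np.radians(k);p=np.array([*(A+.085*np.array([np.cos(b),np.sin(b)])),t[2]]);print(k,np.round(R.inv().apply(p-t),4))
E
```

```text
time_s: 16.2
tool_pos: [0.507, 0.1596, 0.1014]
tool_rot: [0.609, 0.793, 0.001, 0.002]
contact_force: [4.4, -3.5, 6.9]
opening: 0.0215
0.08589491475438146 -72.56517783413699 [ 4.38391515 -3.4769988   6.8698492 ]
t 16.2 pos [0.507  0.1596 0.1014] yawy 14.99 open 0.0215 F [ 4.4 -3.5  6.9]
 shift [0.0231 0.0507 0.0016] dist 0.056
 turn [  0.17   0.17 -42.01]
4 [ 0.0008 -0.006  -0.    ]
8 [ 0.0012 -0.0119 -0.    ]
12 [ 0.002  -0.0178 -0.0001]
16 [ 0.0032 -0.0236 -0.0001]
20 [ 0.0048 -0.0293 -0.0001]
24 [ 0.0068 -0.0349 -0.0001]
28 [ 0.0091 -0.0403 -0.0002]
32 [ 0.0119 -0.0456 -0.0002]
36 [ 0.015  -0.0506 -0.0002]
40 [ 0.0184 -0.0555 -0.0002]
44 [ 0.0222 -0.06   -0.0003]
48 [ 0.0263 -0.0643 -0.0003]
52 [ 0.0307 -0.0684 -0.0003]
56 [ 0.0353 -0.072  -0.0003]
```

```bash
python3 -m handwheel '[0.001,-0.012,0,0,0,8,0,0.003,-0.0235,0,0,0,16,0,0.0068,-0.035,0,0,0,24,0,0.01,-0.043,0,0,0,30,0,0.012,-0.0455,0,0,0,32,0]' 15
cat > st.py <<'E'
from h import *
A=np.array([.4813,.2415]); s=sense();t=s["tool_pos"];d=t[:2]-A;b0=np.arctan2(d[1],d[0]);tn=np.array([np.sin(b0),-np.cos(b0)])
print("r",np.hypot(*d),"bearing",np.degrees(b0),"joint",np.radians(2.4-30)-b0,"Ftan",s["contact_force"][:2]@tn,s["contact_force"],"open",s["opening"]);
R=Ro.from_quat(s["tool_rot"])
for k in range(4,21,4):
    b=b0-np.radians(k);p=np.array([*(A+.085*np.array([np.cos(b),np.sin(b)])),t[2]]);print(k,np.round(R.inv().apply(p-t),4))
E
python3 st.py
```

```text
time_s: 16.7
tool_pos: [0.4592, 0.1589, 0.1014]
tool_rot: [0.803, 0.595, 0.001, 0.002]
contact_force: [-1.4, -15.0, 10.1]
opening: 0.0215
r 0.08546519101108999 bearing -104.98566698576458 joint 1.3506346827534679 Ftan -2.4793540479790455 [ -1.43671541 -14.95570574  10.12568972] open 0.02149354855864176
4 [ 0.0005 -0.0059 -0.    ]
8 [ 0.0009 -0.0119 -0.    ]
12 [ 0.0017 -0.0177 -0.0001]
16 [ 0.003  -0.0235 -0.0001]
20 [ 0.0046 -0.0292 -0.0001]
```

```bash
python3 -m handwheel '[-0.001,-0.003,-0.001,0,0,2,0,-0.001,-0.006,-0.001,0,0,4,0,-0.001,-0.006,-0.001,0,0,4,0]' 15; python3 st.py
```

```text
time_s: 17.0
tool_pos: [0.4531, 0.1607, 0.1014]
tool_rot: [0.823, 0.569, 0.001, 0.0]
contact_force: [0.3, -1.5, 2.3]
opening: 0.0214
r 0.08560792020217632 bearing -109.23781561308418 joint 1.424848676584352 Ftan -0.8097889746759095 [ 0.34202237 -1.47763402  2.34617952] open 0.021444375811445045
4 [ 0.0007 -0.0059 -0.    ]
8 [ 0.0011 -0.0119 -0.    ]
12 [ 0.002  -0.0177 -0.    ]
16 [ 0.0033 -0.0235 -0.    ]
20 [ 0.005  -0.0292 -0.    ]
```

```bash
python3 -m handwheel '[0,-0.003,0,0,0,2,0,0.0005,-0.006,0,0,0,4,0,0.0005,-0.006,0,0,0,4,0]' 20; python3 st.py|head -1;  python3 -m handwheel '[0,-0.0015,0,0,0,1,0,0,-0.003,0,0,0,2,0,0,-0.003,0,0,0,2,0]' 20; python3 st.py|head -1
```

```text
time_s: 17.3
tool_pos: [0.4478, 0.1627, 0.1014]
tool_rot: [0.842, 0.54, 0.0, 0.001]
contact_force: [0.3, -6.0, 4.0]
opening: 0.0214
r 0.08557441267805728 bearing -113.03456145468229 joint 1.4911143923816421 Ftan -2.60599572506085 [ 0.26523682 -6.03626144  4.00419   ] open 0.02139212351682647
time_s: 17.6
tool_pos: [0.4457, 0.1636, 0.1014]
tool_rot: [0.851, 0.525, 0.001, 0.001]
contact_force: [6.1, -8.6, 0.8]
opening: 0.0216
r 0.08559969268102041 bearing -114.55222409673256 joint 1.5176026024199356 Ftan -9.09814220027834 [ 6.06690638 -8.61514838  0.80932495] open 0.021571243083859454
```

```bash
python3 -m handwheel '[-0.0005,-0.001,0,0,0,1,0,-0.0005,-0.002,0,0,0,1.5,0,-0.0005,-0.002,0,0,0,1.5,0]' 25; python3 st.py|head -1;  python3 -m handwheel '[0,-0.001,0,0,0,0.5,0,0,-0.002,0,0,0,1,0,0,-0.002,0,0,0,1,0]' 25; python3 st.py|head -1
```

```text
time_s: 17.9
tool_pos: [0.4443, 0.1642, 0.1014]
tool_rot: [0.858, 0.514, 0.001, 0.002]
contact_force: [12.9, -7.9, -2.3]
opening: 0.0213
r 0.08567046922245457 bearing -115.59229717245151 joint 1.5357553020525756 Ftan -15.057467253333748 [12.90087894 -7.92260866 -2.29817085] open 0.021271795823067503
time_s: 18.2
tool_pos: [0.4428, 0.165, 0.1014]
tool_rot: [0.862, 0.507, 0.001, 0.002]
contact_force: [14.5, -8.4, -3.9]
opening: 0.0214
r 0.08570695510532923 bearing -116.72865994061875 joint 1.5555885738541708 Ftan -16.758210328055696 [14.50915472 -8.44752782 -3.90378013] open 0.021388801040976835
```

Tangential force is about 17 N at an estimated 1.56 rad, so the clamp is tight. I release the knob and look.

```bash
python3 -m handwheel '[0,0.001,0,0,0,0,0,0,0.001,0,0,0,0,0.045,0,0.001,0,0,0,0,0.045,0,0.001,0,0,0,0,0.045,0,0.001,-0.02,0,0,0,0.045]' 25; python3 -m handwheel '[0,0,-0.03,0,0,0,0.045,0,0,-0.07,0,0,0,0.045,-0.02,0,-0.1,0,0,0,0.045,-0.04,0,-0.12,0,0,0,0.045,-0.04,0,-0.12,0,0,0,0.045]'
python3 - <<'E'
from h import *
import pickle
sense();c=cam("wrist"); im=snapshot("wrist"); cv2.imwrite("pics/w11.png",im[:,:,::-1]); pickle.dump(c,open("w11.pkl","wb"))
cv2.imwrite("pics/s11.png",snapshot("scene")[:,:,::-1]);print(sense()["contact_force"])
crop("pics/s11.png","pics/s11c.png",250,170,600,350,2.2)
E
```

```text
time_s: 18.7
tool_pos: [0.4407, 0.1651, 0.1187]
tool_rot: [0.862, 0.507, -0.002, -0.001]
contact_force: [0.4, -0.1, 0.3]
opening: 0.044
time_s: 19.2
tool_pos: [0.4225, 0.1296, 0.2439]
tool_rot: [0.862, 0.506, 0.002, 0.001]
contact_force: [-0.4, -0.4, 0.4]
opening: 0.0451
[ 0.1201675  -0.45564843 -0.11818335]
```

View pics/w11.png

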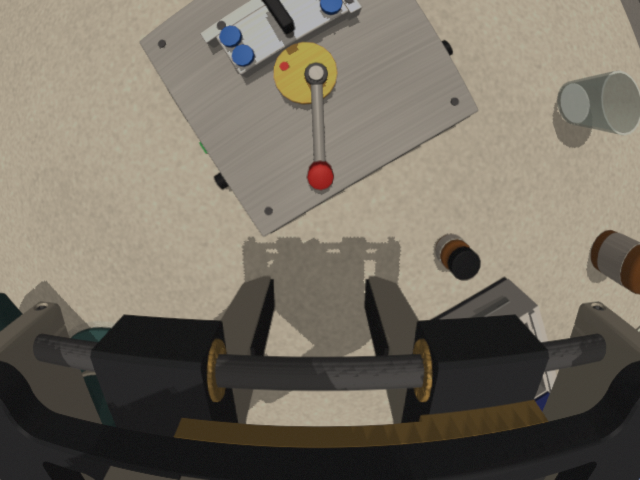

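View pics/s11c.png

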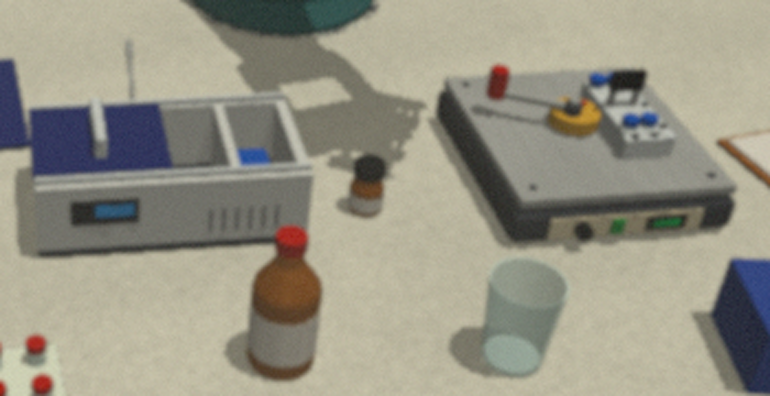

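```bash
python3 -m handwheel '[0.04,0,0,0,0,-8,0.045,0.08,0,0,0,0,-16,0.045,0.09,0.01,0,0,0,-24,0.045,0.09,0.01,0,0,0,-31,0.045,0.09,0.01,0,0,0,-31,0.045]'
python3 - <<'E'
from h import *
import pickle
c=cam("wrist"); im=snapshot("wrist"); cv2.imwrite("pics/w12.png",im[:,:,::-1]); pickle.dump(c,open("w12.pkl","wb"));print(sense()["tool_pos"],np.abs(c[3]-cam("wrist")[3]).max())
crop("pics/w12.png","pics/w12c.png",200,50,460,250,3)
k=cam("scene")
E
```

```text
time_s: 19.8
tool_pos: [0.4749, 0.2049, 0.2385]
tool_rot: [0.694, 0.72, -0.001, -0.001]
contact_force: [0.7, 0.4, 0.7]
opening: 0.0453
[0.47474435 0.20470101 0.23898151] 0.0050828195826140635
```

View pics/w12.png

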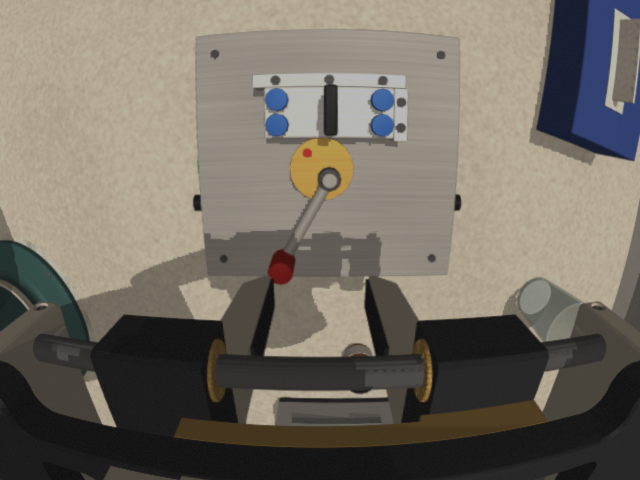

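View pics/w12c.png

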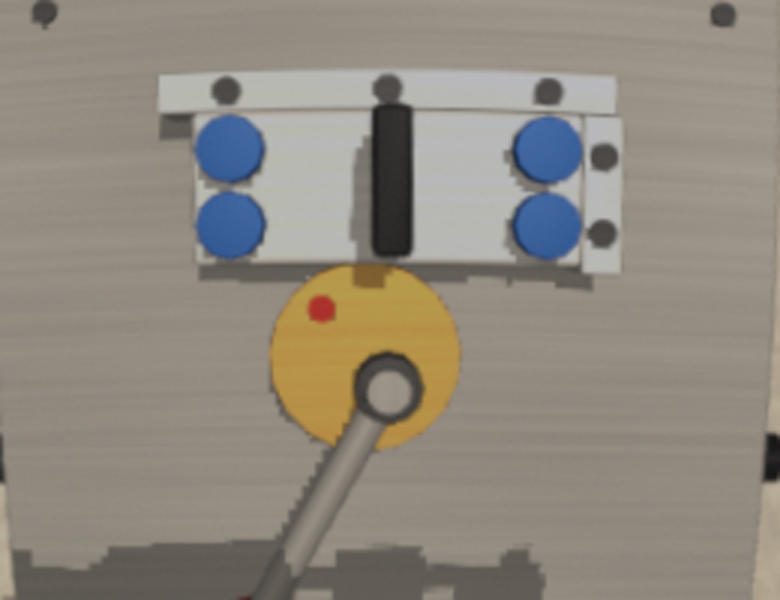

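The carrier is flush with the fence (crop row 110) and end stop (column 583), and the lobe bears on its near side. As last checks I measure the clamp angle after release, the squareness and the cover's position.

Run:
```python
from h import *
import pickle
sense()
c=cam("wrist"); im=snapshot("wrist")[:,:,::-1].copy(); cv2.imwrite("pics/w13.png",im)
hsv=cv2.cvtColor(im,cv2.COLOR_BGR2HSV)
m=cv2.inRange(hsv,(95,120,60),(115,255,255)); m[:85]=0;m[140:]=0;m[:,:260]=0;m[:,397:]=0
n,l,st,ce=cv2.connectedComponentsWithStats(m);a=np.radians(2.4)
P=np.array([onz(c,*ce[i],.102,True)[:2] for i in range(1,n) if st[i,4]>100])
print(np.round(P,4)); q=P.mean(0);print("carrier centre nest-axes",q@[np.cos(a),np.sin(a)]-.4912,q@[-np.sin(a),np.cos(a)]-.2785)
left=P[P[:,0]<q[0]].mean(0);r=P[P[:,0]>q[0]].mean(0);print("yaw",np.degrees(np.arctan2(*(r-left)[::-1])))
k=onz(c,279.5,273,.122,True);A=np.array([.4813,.2415]);d=k[:2]-A;print("knob",k,np.hypot(*d),"joint",np.radians(-27.6)-np.arctan2(d[1],d[0]))
f=lambda x,y:onz(c,200+x/3-.33,50+y/3-.33,.088,True)[:2]
F=f(160,113),f(615,113);print("fence yaw",np.degrees(np.arctan2(*(F[1]-F[0])[::-1])))
s=cam("scene");z=lambda x,y:onz(s,250+x/2.2,170+y/2.2,.097)
print("cover",z(35,110),z(162,103),z(172,165),z(35,178)); print(np.round(sense()["contact_force"],1),sense()["time_s"])
```

```text
[[0.4357 0.3067]
 [0.5208 0.31  ]
 [0.4365 0.2858]
 [0.5216 0.2892]]
carrier centre nest-axes -0.000506057122849235 -0.0008716113751019439
yaw 2.2391514492772915
knob [0.44227363 0.1661154  0.122     ] 0.08488754632528255 joint 1.5667901051979387
fence yaw 2.1358888498705615
cover [ 0.45855326 -0.35715942  0.097     ] [ 0.45358362 -0.21771483  0.097     ] [ 0.57225002 -0.21883002  0.097     ] [ 0.58524076 -0.35847023  0.097     ]
[ 0.  0. -0.] 19.9
```

```bash
python3 -c "
from workcell import *
print(job_done())"
```

```text
the job is handed in; nothing more can be done
None
```

I finished the job and handed it in at about 20 s of the 54 s allowed; no verdict was reported.

- **Cover:** I slid it about 139 mm along the cooler's -y by its handle and left it on the cooler top.
- **Carrier:** I lifted it out of pocket b by its black bar and set it down against the end stop. It was about 1 mm or less from the fence when I let go.
- **Clamp:** I turned it clockwise until the knob pushed back with about 17 N, more than the 8 to 14 N the task describes.

| Last check (from the pictures) | Reading |
|---|---|
| Carrier, distance from its place | about 1 mm (-0.5 mm along the fence, -0.9 mm across) |
| Carrier squareness | within 0.1° of the fence |
| Clamp angle after release | about 1.57 rad, against about 1.56 rad while held |
| Force on the robot | 0 N |

- **Cover lying flat:** the cover's outline in the scene picture matches a plate flat on the cooler top, about 140 mm from where it began; I did not measure its tilt.
- **Jar, bottle and beaker:** all three stood upright in the last scene picture. I did not measure whether they had shifted.
- **Clamp force on the carrier:** I could not measure this directly. I inferred it from the knob force and from the clamp staying put after release.

No check failed. Estimates of the nest from different views differed by 1 mm or less.

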